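# Swing the dish carrier over the viewing window

### The arm

A 6-joint arm with a two-finger parallel gripper is mounted at the origin on the work surface. World frame = base frame: x ahead of the robot, y to its left, z up, the work surface at z = 0. Lengths are in m, angles in rad, forces in N, time in s.
With the tool pointing down it reaches from about 0.35 to 0.85 m from the base axis. Payload 8.1 kg.
Tool frame: the origin (TCP) lies on the mounting face of the last link; the fingertips stand 186 mm ahead of it and the grasp point (between the pads) lies 167 mm ahead of it; z points along the fingers, y is the direction in which the jaws open and shut (so a half turn about z gives the same grasp; the last joint's range is limited). The gripper opens to 93 mm and grips with 3 to 60 N. Pads are 15 mm wide; open, the fingers measure 128 mm over their backs; the gripper's body (75 mm by 188 mm) begins 65 mm behind the grasp point.
Start: joints at [-1.349, 0.13, 1.488, -0, 1.523, -0.085], TCP at [0.181, -0.572, 0.405] pointing down, gripper open.
Joint ranges: [-2.96, 2.96], [-0.89, 2.26], [0.02, 2.5], [-1.34, 4.48], [0, 2.73], [-2.66, 2.66]. Speed limits (rad/s): [2.39, 2.39, 2.79, 3.14, 3.14, 3.14].

### API

Orientations are given as a rotation vector (axis times angle).
In Python, from plant import robot, read_camera, spotter gives the robot as it stands.
- The arm moves only by the tool arm_command, never from a script. Its arguments are lists of equal length, an entry for each row: "xyz": the shift along the world's x, y, z in cm, a list of three; "turn": the turn, a rotation vector about the world's x, y, z in rad, a list of three. A call has 1 to 12 rows; each row shifts and turns the commanded pose from where the row before left it; what a row does not reach is not made up. A row lasts 1/8 s, in which the tool goes at most 62.5 mm and 10.7 degrees, less where a joint would pass 70% of its speed; a pose out of reach is approached as far as the arm can. A call is refused whole if a number of a shift passes 6.25 or a number of a turn 0.188, either way. A call with a gripper value outside its range is refused whole. "gripper" is the finger opening in cm, from 0 to 9.3, set as the call begins (left out, the last holds). The fingers move at their own pace and stop on an object; "force" is the grip in N (left out, the last holds). Time passes only in rows, so rows that do not move let the fingers close. It gives the time, the measured TCP pose, the force and the opening at its end, in the units of the state.
- robot.read_state(): the state, without advancing time (a new reading comes with each control period).
- read_camera(name): name is "side" or "top" or "wrist"; returns a dict with "frame" (420x560x3 uint8, red, green, blue), "z_map" (420x560 float32, m along the optical axis (not along the pixel's ray), 0 where there is no reading), "fx", "fy", "cx", "cy" (pixels), "distortion" ([k1, k2, p1, p2, k3] as OpenCV has them; the pictures are not rectified), "eye" and "orientation" of the camera in the world. Camera axes: x right, y down, z forward; pixel columns grow to the right and rows downward; lengths in m; the calibration is good to about 2 mm. A picture is of the moment at which its call begins.
- robot.close_job(): hands the job in, once; it reports no verdict.
Trained networks look in a picture, given as the dict that the camera call returned (one of the last four; its "shot" number tells which), for a name from the list of things; names that differ only in an ending like _2 or _b are one class to them, and where a whole thing is asked for, a point or a joint stands for the part that bears it (a point fixed in the world has none). Each returns a list of dicts, best first, with "confidence" (0 to 1); they miss things now and then, are a little off and sometimes report something else, mostly with a low value. They report only what shows in the picture. A call takes as long as a camera call. They do not tell look-alikes from the thing itself.
- spotter.masks_of(picture, query): "pixels" (420x560 bool, what is visible of it) and "centre" ([row, column] in pixels, amid what is visible of it).
The state is a dict: "t": time; "q": joint angles; "dq": joint speeds; "joint_torque": joint torques, N m; "tool_pos": TCP position; "orientation": TCP orientation; "force": force on the tool from outside, world axes, zero at the start; "wrist_torque": the same for the moment, N m; "opening": finger opening in m.
Only numpy, scipy, OpenCV 4.12 (cv2) and the standard library are available. Lean on these libraries where they do the work, as an engineer would, in place of code of your own. Each camera call takes 0.05 s, during which the arm holds its last target. There are 200 camera calls.

### The job

Push the dish carrier round on the stage's pivot pin until its clear dish is centred over the round viewing window (not the square pad), and leave it lying there flat and still. Do not lift it off the pin, and leave the spare carrier where it lies.

Things in the scene. Friction and masses are not known exactly. Their poses are not given: they have to be found in the camera images.
- carrier: Loose aluminium plate 220x90x12 mm, 0.2-0.42 kg, flat on the stage: x -30 to 190, y -45 to 45 mm. A slot (14 wide, 20 long) holds the pin, 7 mm play; clear dish fixed on it, centre x=140 y=0, rim 26 mm above underside. Origin: pin axis when pin is at slot's dish end, underside (10 mm above counter); x from pin to dish, z up. Pushed on a long edge it turns about the pin and stays by friction.
- stage: Viewing stage: fixed white plate 280x380x10 mm with a fixed upright steel pin, 12 mm across, top 36 mm above the counter. Origin: pin axis at counter height, x along the 280 mm side; plate x -65 to 215, y -190 to 190, top z=10 mm. Flush in it, 50 degrees to either side of x, lie a round window and a square pad; sides vary. The carrier starts pointing between them.
- window: Round viewing window: fixed black disc 52 mm across in a steel ring of 64 mm, flush with the stage's top. Origin: its centre, 10 mm above the counter, about 140 mm from the pin's axis.
- spare: Spare carrier: loose flat aluminium plate 150x70x12 mm with a square opening, no dish and no pivot slot, on the counter to one side of the stage. Origin: centre of its underside, x along its length. To be left alone.
Not all that is in view belongs to the job. What is shaped like the carrier but yellow is not meant.

How it is judged:
By the outcome, as a careful person would: the job done as asked, in the order asked, and still so for the second after the job is handed in, with the robot touching nothing.
It also fails if it takes over 35 s, if anything falls off the work surface, if the arm or the gripper's body presses on something with over 40 N, if the wrist force passes 120 N, or if a joint passes its speed limit or range.

## Working session

There is one attempt and no reset: what is moved stays moved. The work goes in short steps, Python scripts to look and compute and a tool call to move; the robot and the scene stay as the last step left them, time stands still between calls to the robot, and variables do not carry over. Pictures are saved under pics/ and viewed, about 8 in all and at most 12, crops included, and the job is handed in when it is done.

Besides the shell and the picture viewer there is one more tool, called after ">>>" as name(argument=value, ...), one argument or row to a line, values as JSON. arm_command: Moves the arm, as the interface text tells. Its arguments: {"type":"object","properties":{"xyz":{"type":"array","items":{"type":"array","items":{"type":"number"}}},"turn":{"type":"array","items":{"type":"array","items":{"type":"number"}}},"gripper":{"type":"number"},"force":{"type":"number"}},"required":["xyz","turn"]}

```bash
mkdir -p pics; ls; cat > h.py <<'E'
import numpy as np, cv2
from plant import robot, read_camera, spotter
from scipy.spatial.transform import Rotation as R
def rot(o):
    o=np.array(o); return o if o.shape==(3,3) else R.from_rotvec(o).as_matrix() if o.size==3 else R.from_quat(o).as_matrix()
def K(p): return np.array([[p['fx'],0,p['cx']],[0,p['fy'],p['cy']],[0,0,1.]])
def world(p,uv,z):  # pixel (col,row) -> world on plane z
    n=cv2.undistortPoints(np.array(uv,float).reshape(-1,1,2),K(p),np.array(p['distortion'])).reshape(-1,2)
    d=np.c_[n,np.ones(len(n))]@rot(p['orientation']).T; e=np.array(p['eye'])
    z=np.broadcast_to(z,(len(n),)); return e+d*((z-e[2])/d[:,2])[:,None]
def depthpts(p,uv):
    uv=np.array(uv,int).reshape(-1,2)
    n=cv2.undistortPoints(uv.astype(float).reshape(-1,1,2),K(p),np.array(p['distortion'])).reshape(-1,2)
    return np.array(p['eye'])+(np.c_[n,np.ones(len(n))]*p['z_map'][uv[:,1],uv[:,0]][:,None])@rot(p['orientation']).T
def pix(p,X):
    Rw=rot(p['orientation']).T; r,_=cv2.Rodrigues(Rw); return cv2.projectPoints(np.array(X,float).reshape(-1,1,3),r,-Rw@np.array(p['eye']),K(p),np.array(p['distortion']))[0].reshape(-1,2)
def save(p,name,crop=None,s=1):
    f=p['frame'][...,::-1]
    if crop: f=f[crop[1]:crop[3],crop[0]:crop[2]]
    cv2.imwrite('pics/'+name,cv2.resize(f,None,fx=s,fy=s,interpolation=cv2.INTER_CUBIC))
E
python3 - <<'E'
from h import *
p=read_camera('top'); save(p,'top1.png',s=1.4)
print(p['eye'],p['orientation'],p['fx'])
for n in ['carrier','stage','window','spare']:
    for m in spotter.masks_of(p,n):
        ys,xs=np.nonzero(m['pixels']); c=m['centre']
        print(n,round(m['confidence'],2),np.round(c),xs.min(),xs.max(),ys.min(),ys.max(),np.round(world(p,[c[1],c[0]],.01),3), np.round(np.median(depthpts(p,np.c_[xs,ys])[:,2]),3))
s=robot.read_state(); print(s['t'],s['tool_pos'],s['orientation'],s['force'],s['opening'])
E
```

```text
pics
[ 0.21059552 -0.0108538   1.36667745] [-2.13789263  2.07044786 -0.2188398 ] 492.1258554465307
carrier 0.67 [111. 304.] 285 323 77 148 [[ 0.824 -0.074  0.01 ]] 0.013
carrier 0.61 [319. 407.] 376 433 279 355 [[ 0.223 -0.37   0.01 ]] 0.013
carrier 0.57 [211. 272.] 249 293 172 252 [[0.514 0.011 0.01 ]] 0.023
stage 0.6 [219. 288.] 208 344 166 266 [[ 0.493 -0.035  0.01 ]] 0.01
spare 0.62 [229. 124.] 108 140 194 247 [[0.45 0.43 0.01]] 0.012
0.25 [ 0.18118768 -0.57188966  0.40426809] [-3.10389136e+00 -4.79869258e-01  1.36707952e-04] [1.07913786 1.22033565 0.05535336] 0.09324670214352934
```

View pics/top1.png

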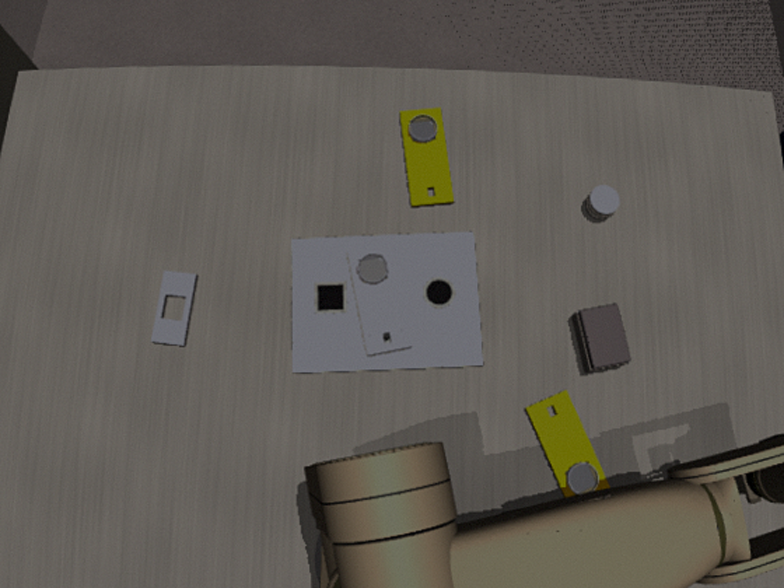

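```bash
python3 - <<'E'
from h import *
p=read_camera('top'); save(p,'top2.png',(195,150,360,280),4.8)
np.savez('p.npz',**{k:np.array(v) for k,v in p.items()})
E
```

```text
(no output)
```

View pics/top2.png

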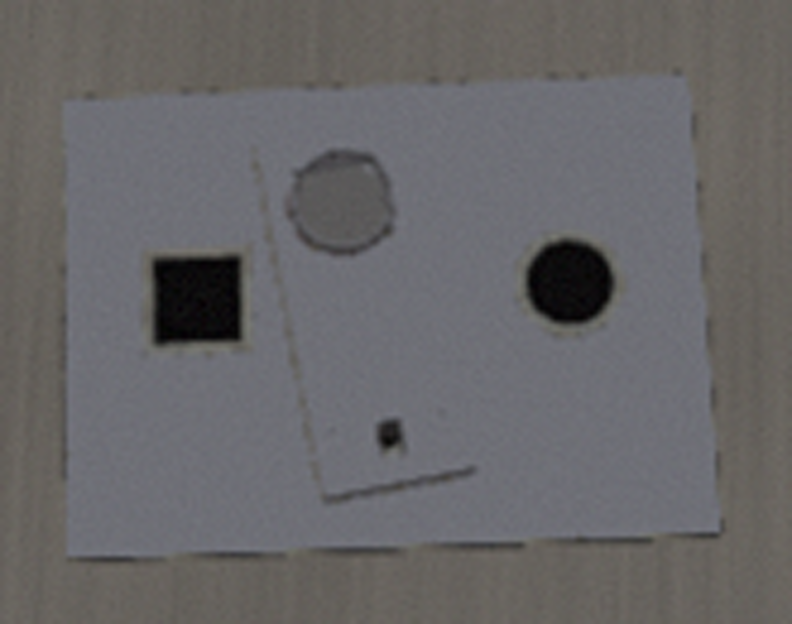

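The meant carrier is the grey-white plate on the stage: dish at (266,192), slot at (276,241) in full-frame pixels. The two yellow ones are decoys, at (304,111) and (407,319). The round window is at (314,208), on the robot's right (−y), the square pad is at (236,213), and the spare is at (124,229).

```bash
python3 - <<'E'
from h import *
p=dict(np.load('p.npz'))
f=lambda c:np.array(c,float)/4.8+[195,150]-0.4
co=world(p,f([(65,100),(688,75),(718,533),(68,557)]),.01); print('corners',co.round(3)); print([np.linalg.norm(co[i]-co[i-1]).round(3) for i in range(4)])
ex=(co[0]+co[1]-co[2]-co[3])[:2];ex/=np.linalg.norm(ex);ey=np.array([-ex[1],ex[0]]);c=co.mean(0)[:2]
pin=c-ex*.075; print('pin from stage',pin,'ang',np.degrees(np.arctan2(ex[1],ex[0])))
w=world(p,f([(570,281)]),.01)[0,:2]; s=world(p,f([(198,300)]),.01)[0,:2]
d=world(p,f([(340,202)]),.036)[0,:2]; 
print('win',w,'pad',s,'dish',d,'pinimg',world(p,f([(388,437)]),.03))
for n,v in(('win',w),('pad',s),('dish',d)):
    v=v-pin; print(n,np.linalg.norm(v),np.degrees(np.arctan2(v[1],v[0])))
g=cv2.medianBlur(cv2.cvtColor(p['frame'],cv2.COLOR_RGB2GRAY),3)
m=(g<45).astype('uint8'); n,l,st,ce=cv2.connectedComponentsWithStats(m)
for i in range(1,n):
    x,y=ce[i]
    if 205<x<345 and 165<y<265 and st[i,4]>6: print(st[i],ce[i],world(p,[ce[i]],.01)[0])
E
```

```text
corners [[ 0.629  0.199  0.01 ]
 [ 0.657 -0.176  0.01 ]
 [ 0.38  -0.194  0.01 ]
 [ 0.354  0.181  0.01 ]]
[np.float64(0.276), np.float64(0.376), np.float64(0.277), np.float64(0.376)]
pin from stage [ 0.4302665  -0.00260002] ang 3.85913769630776
win [ 0.5269116  -0.10615277] pad [0.50851868 0.11265971] dish [0.56385034 0.03037397] pinimg [[ 0.4272692 -0.0019559  0.03     ]]
win 0.14164549281945793 -46.97615400883033
pad 0.13931335906370265 55.826618086379234
dish 0.13759334297916997 13.865776987036085
[305 200  18  17 232] [313.18103448 208.36637931] [ 0.52624349 -0.10568371  0.01      ]
[227 204  18  17 303] [235.47194719 212.02640264] [0.50869798 0.11374139 0.01      ]
[274 238   4   5  14] [275.64285714 240.21428571] [ 0.43173674 -0.00236859  0.01      ]
```

>>> arm_command(
  xyz=[
    [2.4, 4.8, 0],
    [2.4, 4.8, 0],
    [2.4, 4.8, 0],
    [2.4, 4.8, 0],
    [2.4, 4.8, 0],
    [2.4, 4.8, 0],
    [2.4, 4.8, 0],
    [2.4, 4.8, 0],
    [2.4, 4.8, 0],
    [2.4, 4.8, 0],
    [2.4, 4.8, 0],
    [2.4, 4.8, 0],
  ],
  turn=[
    [0, 0, 0.108],
    [0, 0, 0.108],
    [0, 0, 0.108],
    [0, 0, 0.108],
    [0, 0, 0.108],
    [0, 0, 0.108],
    [0, 0, 0.108],
    [0, 0, 0.108],
    [0, 0, 0.108],
    [0, 0, 0.108],
    [0, 0, 0.108],
    [0, 0, 0.108],
  ],
  gripper=0,
)

```text
t: 1.8
tool_pos: [0.4697, 0.0058, 0.405]
orientation: [2.181, 2.26, 0.001]
force: [-0.4, -1.0, -0.1]
opening: 0.0005
```

>>> arm_command(
  xyz=[
    [2.5, 4.8, 0],
    [2.5, 4.7, 0],
    [0, 0, -4],
    [0, 0, -4],
    [0, 0, -4],
    [0, 0, -3],
    [0, 0, 0],
  ],
  turn=[
    [0, 0, 0.106],
    [0, 0, 0.106],
    [0, 0, 0],
    [0, 0, 0],
    [0, 0, 0],
    [0, 0, 0],
    [0, 0, 0],
  ],
)

```text
t: 2.68
tool_pos: [0.5178, 0.0989, 0.252]
orientation: [-1.932, -2.472, 0.006]
force: [-0.4, 0.2, -0.2]
opening: 0.0009
```

```bash
cat >> h.py <<'E'
def st():
    s=robot.read_state(); M=rot(s['orientation'])
    print('t',round(s['t'],2),'tcp',np.round(s['tool_pos'],4),'yaw_y',np.degrees(np.arctan2(M[1,1],M[0,1])).round(1),'z',M[:,2].round(3),'F',np.round(s['force'],1),'op',round(s['opening'],3),'q',np.round(s['q'],2))
E
python3 - <<'E'
from h import *
st(); p=read_camera('side'); save(p,'side1.png'); q=read_camera('wrist'); 
cv2.imwrite('pics/both.png',cv2.resize(np.vstack([p['frame'],q['frame']])[...,::-1],None,fx=.71,fy=.71))
E
```

```text
t 2.67 tcp [0.5178 0.0989 0.252 ] yaw_y 14.0 z [-0.006 -0.001 -1.   ] F [-0.4  0.2 -0.2] op 0.001 q [ 0.09  0.07  1.84 -0.    1.24 -0.15]
```

View pics/both.png

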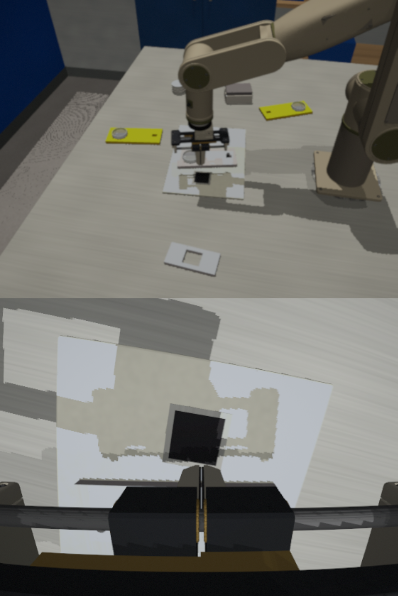

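The wrist view shows the closed fingers at (200,470), outside the carrier's left edge (dark line near y≈482). The square pad is at (197,437). I'll descend, approach the edge, then push along an arc.

>>> arm_command(
  xyz=[
    [0, 0, -2.5],
    [0, 0, -2.0],
    [0, 0, -0.7],
    [0, 0, 0],
    [0.2, -0.8, 0],
    [0.2, -0.8, 0],
    [0.1, -0.4, 0],
    [0, 0, 0],
  ],
  turn=[
    [0, 0, 0],
    [0, 0, 0],
    [0, 0, 0],
    [0, 0, 0],
    [0, 0, 0],
    [0, 0, 0],
    [0, 0, 0],
    [0, 0, 0],
  ],
)

```text
t: 3.78
tool_pos: [0.5244, 0.0785, 0.2029]
orientation: [1.936, 2.474, 0.0]
force: [0.0, -0.2, -0.2]
opening: 0.0003
```

>>> arm_command(
  xyz=[
    [0.58, -0.76, 0],
    [0.52, -0.8, 0],
    [0.45, -0.84, 0],
    [0.39, -0.87, 0],
    [0.32, -0.9, 0],
    [0.24, -0.92, 0],
    [0.17, -0.94, 0],
    [0.1, -0.95, 0],
    [0, 0, 0],
  ],
  turn=[
    [0, 0, -0.0785],
    [0, 0, -0.0785],
    [0, 0, -0.0785],
    [0, 0, -0.0785],
    [0, 0, -0.0785],
    [0, 0, -0.0785],
    [0, 0, -0.0785],
    [0, 0, -0.0785],
    [0, 0, 0],
  ],
)

```text
t: 4.9
tool_pos: [0.552, 0.0089, 0.2027]
orientation: [-2.605, -1.756, 0.0]
force: [0.5, -0.0, 0.3]
opening: 0.0005
```

```bash
python3 - <<'E'
from h import *
st(); p=read_camera('top'); q=read_camera('side')
a=cv2.resize(p['frame'][150:280,195:360],(760,600))[...,::-1]; cv2.imwrite('pics/top3.png',a)
for m in spotter.masks_of(p,'carrier'): print(m['confidence'],m['centre'])
E
```

```text
t 4.9 tcp [0.552  0.0089 0.2027] yaw_y -22.0 z [-0.  0. -1.] F [ 0.5 -0.   0.3] op 0.0 q [-0.08  0.2   1.8   0.    1.14  0.31]
0.97 [107.1, 301.4]
0.65 [201.7, 302.8]
```

View pics/top3.png

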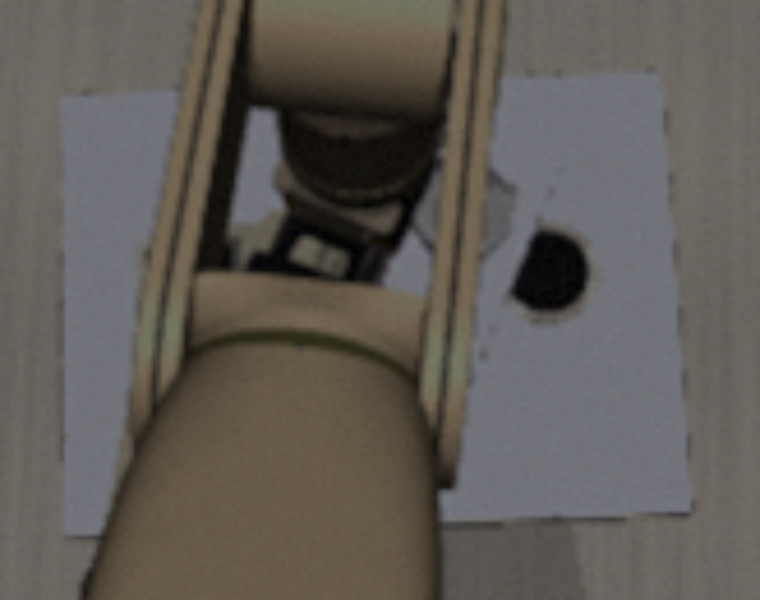

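>>> arm_command(
  xyz=[
    [0.02, -0.95, 0],
    [-0.05, -0.95, 0],
    [-0.13, -0.95, 0],
    [-0.2, -0.93, 0],
    [0, 0, 0],
  ],
  turn=[
    [0, 0, -0.0785],
    [0, 0, -0.0785],
    [0, 0, -0.0785],
    [0, 0, -0.0785],
    [0, 0, 0],
  ],
)

```text
t: 5.68
tool_pos: [0.5482, -0.0286, 0.2027]
orientation: [-2.846, -1.329, 0.0]
force: [-0.7, 0.5, -0.2]
opening: 0.0004
```

```bash
python3 - <<'E'
from h import *
st(); p=read_camera('top'); q=read_camera('side')
np.savez('p.npz',**{k:np.array(v) for k,v in p.items()});np.savez('s.npz',**{k:np.array(v) for k,v in q.items()})
a=cv2.resize(p['frame'][165:265,260:350],(540,600),interpolation=cv2.INTER_CUBIC)[...,::-1]; cv2.imwrite('pics/top4.png',a)
cv2.imwrite('pics/side4.png',q['frame'][...,::-1])
E
```

```text
t 5.67 tcp [ 0.5482 -0.0286  0.2027] yaw_y -39.9 z [-0.  0. -1.] F [-0.7  0.5 -0.2] op 0.0 q [-0.15  0.19  1.81 -0.    1.14  0.55]
```

View pics/top4.png

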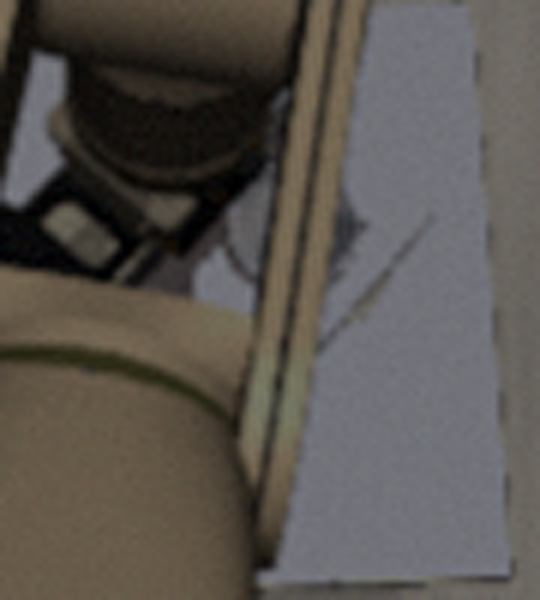

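```bash
python3 - <<'E'
from h import *
p=dict(np.load('p.npz'))
f=lambda c:np.array(c,float)/6+[260,165]-0.4
for z in(.01,.022):
    a=world(p,f([(315,355),(435,215)]),z)[:,:2]; d=a[1]-a[0]; d/=np.linalg.norm(d)
    r=np.array([.4303,-.0024])-a[0]; print(a,np.degrees(np.arctan2(d[1],d[0])),'pin dist to edge',d[0]*r[1]-d[1]*r[0])
pin=np.array([.4303,-.0024]); t=np.array([.5482,-.0286])-pin
for th in(-35,-36,-37,-38,-39,-40,-41):
    c,s=np.cos(np.radians(th)),np.sin(np.radians(th)); print(th,'tool in carrier',t@[c,s],t@[-s,c],'dish',pin+.14*np.array([c,s]))
E
```

```text
[[ 0.48171704 -0.10333472]
 [ 0.5511202  -0.15924604]] -38.85498799894795 pin dist to edge 0.04634496595147106
[[ 0.47931893 -0.10251671]
 [ 0.54810821 -0.15793349]] -38.85498799894796 pin dist to edge 0.04721241084857414
-35 tool in carrier 0.11160572865406954 0.04616287828541674 dish [ 0.54498129 -0.0827007 ]
-36 tool in carrier 0.11078307724686912 0.048103635992658954 dish [ 0.54356238 -0.08468994]
-37 tool in carrier 0.1099266802411595 0.050029740866387416 dish [ 0.54210897 -0.0866541 ]
-38 tool in carrier 0.10903679850376477 0.051940606196399 dish [ 0.54062151 -0.08859261]
-39 tool in carrier 0.10811370310128261 0.0538356499146032 dish [ 0.53910043 -0.09050485]
-40 tool in carrier 0.10715767521751483 0.055714294772325756 dish [ 0.53754622 -0.09239027]
-41 tool in carrier 0.10616900606781611 0.05757596851614419 dish [ 0.53595934 -0.09424826]
```

>>> arm_command(
  xyz=[
    [-0.08, -0.33, 0],
    [-0.08, -0.33, 0],
    [-0.1, -0.33, 0],
    [-0.1, -0.32, 0],
    [0, 0, 0],
    [0.5, 0.5, 0],
    [1.5, 1.4, 0],
    [0, 2, 4],
    [0, 4, 4],
    [0, 5, 2],
    [0, 5, 0],
    [0, 5, 0],
  ],
  turn=[
    [0, 0, -0.028],
    [0, 0, -0.028],
    [0, 0, -0.028],
    [0, 0, -0.028],
    [0, 0, 0],
    [0, 0, 0],
    [0, 0, 0],
    [0, 0, 0],
    [0, 0, 0],
    [0, 0, 0],
    [0, 0, 0],
    [0, 0, 0],
  ],
)

```text
t: 7.28
tool_pos: [0.5648, 0.1894, 0.3035]
orientation: [2.917, 1.167, 0.002]
force: [1.0, 0.7, -0.1]
opening: 0.0003
```

```bash
python3 - <<'E'
from h import *
st(); p=read_camera('top')
np.savez('p.npz',**{k:np.array(v) for k,v in p.items()})
cv2.imwrite('pics/top5.png',cv2.resize(p['frame'][150:280,195:360],(792,624),interpolation=cv2.INTER_CUBIC)[...,::-1][:600])
E
```

```text
t 7.28 tcp [0.5648 0.1894 0.3035] yaw_y -46.4 z [ 0.001  0.    -1.   ] F [ 1.   0.7 -0.1] op 0.0 q [0.24 0.19 1.61 0.   1.34 1.05]
```

View pics/top5.png

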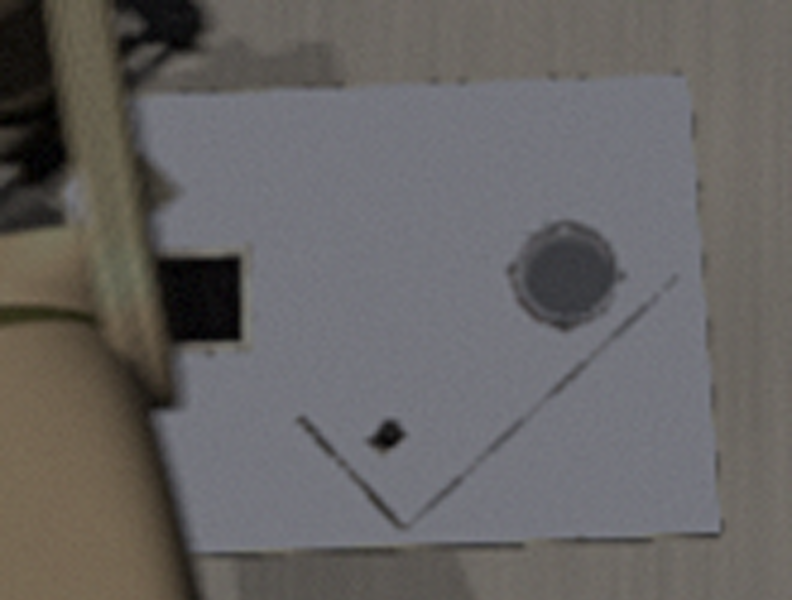

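```bash
python3 - <<'E'
from h import *
p=dict(np.load('p.npz'))
f=lambda c:np.array(c,float)/4.8+[195,150]-0.4
W=np.array([.5266,-.1059]);pin=np.array([.4303,-.0024])
for z in(.022,.03,.036):
    d=world(p,f([(567,274)]),z)[0,:2]; v=d-pin; print(z,d,'err',d-W,np.linalg.norm(v),np.degrees(np.arctan2(v[1],v[0])))
a=world(p,f([(412,524),(677,278)]),.01)[:,:2]; v=a[1]-a[0]; print('edge ang',np.degrees(np.arctan2(v[1],v[0])))
b=world(p,f([(300,418),(403,526)]),.016)[:,:2]; v=b[1]-b[0]; print('end ang+90',np.degrees(np.arctan2(v[1],v[0]))+90)
for h in(.01,.022,.036): print(pix(p,[[W[0],W[1],h]]),(pix(p,[[W[0],W[1],h]])-[195,150]+.4)*4.8)
q=read_camera('wrist'); print(q['eye'],pix(q,[[W[0],W[1],.01],[pin[0],pin[1],.036]]))
E
```

```text
0.022 [ 0.52826035 -0.10348921] err [0.00166035 0.00241079] 0.14076667793191516 -45.90055904116073
0.03 [ 0.52637044 -0.10293809] err [-0.00022956  0.00296191] 0.1390591078628724 -46.301741038018285
0.036 [ 0.524953   -0.10252474] err [-0.001647    0.00337526] 0.1377830013615151 -46.6091421643988
edge ang -45.2890688165009
end ang+90 -44.711779183411295
[[313.25921178 208.24609028]] [[569.56421653 281.50123335]]
[[313.57321001 207.28563923]] [[571.07140806 276.89106832]]
[[313.94625728 206.14435941]] [[572.86203496 271.41292516]]
[0.61827501 0.24752804 0.28384036] [[447.85507986 395.11807429]
 [331.22098056 417.63293145]]
```

>>> arm_command(
  xyz=[
    [-0.8, -5.2, 0],
    [-0.8, -5.2, 0],
    [-0.8, -5.2, 0],
    [-0.8, -5.2, 0],
    [-0.8, -5.2, 0],
    [-0.8, -5.2, 0],
    [0, 0, 0],
  ],
  turn=[
    [0, 0, 0],
    [0, 0, 0],
    [0, 0, 0],
    [0, 0, 0],
    [0, 0, 0],
    [0, 0, 0],
    [0, 0, 0],
  ],
)

```text
t: 8.25
tool_pos: [0.5161, -0.1281, 0.3029]
orientation: [2.919, 1.159, -0.0]
force: [0.4, 1.0, -0.2]
opening: 0.0003
```

```bash
python3 - <<'E'
from h import *
st(); p=read_camera('wrist'); save(p,'w6.png',s=1.4); print(p['eye'],rot(p['orientation'])[:,2])
np.savez('w.npz',**{k:np.array(v) for k,v in p.items()})
print(pix(p,[[.5266,-.1059,.01],[.5266,-.1059,.036]])*1.4)
E
```

```text
t 8.25 tcp [ 0.5161 -0.1281  0.3029] yaw_y -46.7 z [ 0.    -0.001 -1.   ] F [ 0.4  1.  -0.2] op 0.0 q [-0.34  0.02  1.8  -0.    1.33  0.48]
[ 0.57073938 -0.07566457  0.28309208] [-0.19779134 -0.18601031 -0.96243376]
[[383.7576521  246.55333155]
 [382.46842886 255.09770645]]
```

View pics/w6.png

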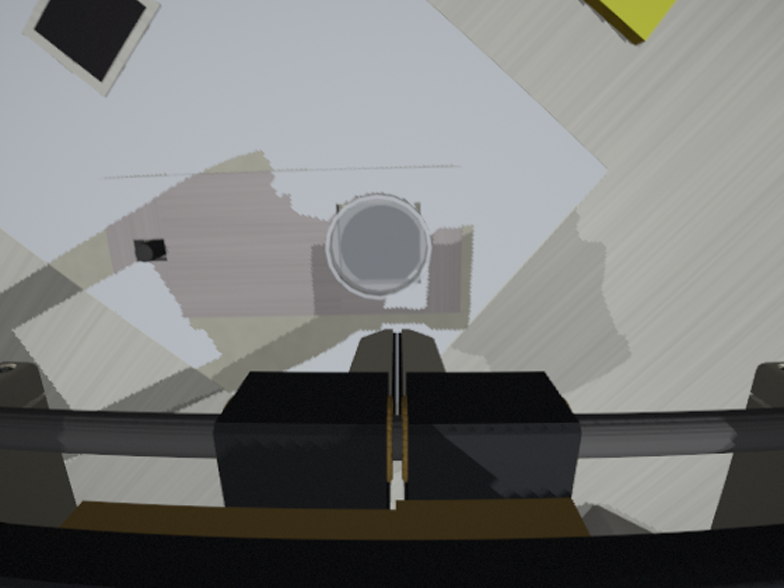

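```bash
python3 - <<'E'
from h import *
p=dict(np.load('w.npz'))
c=p['frame'][125:225,220:325][...,::-1].astype(float)
c=np.clip((c-90)*1.9,0,255).astype('uint8')
cv2.imwrite('pics/w6c.png',cv2.resize(c,None,fx=6,fy=6,interpolation=cv2.INTER_CUBIC))
g=cv2.cvtColor(p['frame'],cv2.COLOR_RGB2GRAY)
print(g[172,225:320]); print(g[130:222,270])
E
```

```text
[145 146 146 146 146 144 147 154 173 176 158 124 141 156 157 157 148 134
 129 123 122 121 122 121 121 122 122 122 122 121 122 122 121 122 122 123
 122 122 122 121 122 122 122 122 122 121 122 122 121 122 122 122 122 122
 122 122 122 121 122 121 122 121 122 121 122 122 122 121 122 122 122 122
 122 122 130 148 158 157 153 143 169 176 163 121 138 148 146 146 148 149
 148 149 148 147 146]
[185 184 184 185 184 184 184 172 134 160 177 174 160 158 156 151 140 123
 122 122 122 123 123 122 122 121 121 123 122 122 122 122 122 122 122 122
 122 122 122 121 121 122 121 122 122 122 121 122 122 122 121 122 121 122
 122 122 122 122 122 122 123 122 122 122 122 122 121 122 123 130 136 139
 144 153 157 158 154 139 120 111 106 140 168 158 131 117 116 116 116 115
 115 114]
```

View pics/w6c.png

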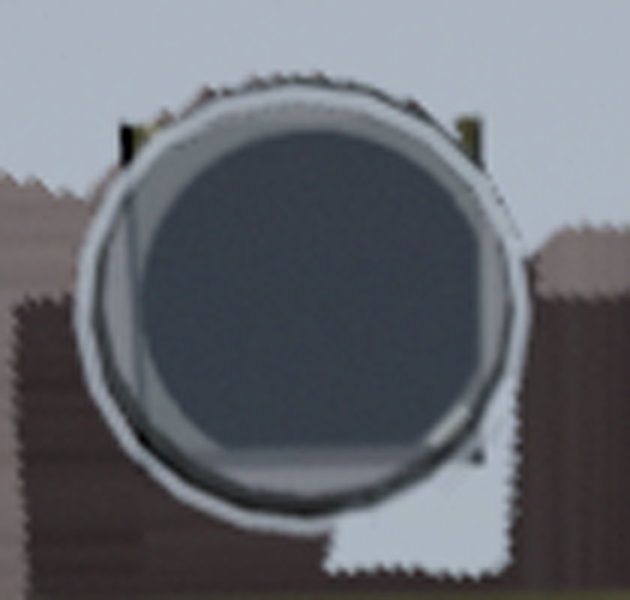

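```bash
cat > m.py <<'E'
from h import *
from scipy.optimize import least_squares
def fit(P,r=None):
    if r: f=lambda v:np.hypot(P[:,0]-v[0],P[:,1]-v[1])-r; x0=[*P.mean(0)]
    else: f=lambda v:np.hypot(P[:,0]-v[0],P[:,1]-v[1])-v[2]; x0=[*P.mean(0),.026]
    s=least_squares(f,x0,loss='soft_l1',f_scale=.0005); return s.x.round(4),np.abs(s.fun).max().round(4)
p=dict(np.load('w.npz'))
o=lambda c:(np.array(c,float)+.5)/6-.5+[220,125]
disc=o([(145,290),(165,215),(200,168),(250,138),(300,130),(350,133),(400,150),(440,180),(465,212),(148,330),(165,378),(195,422),(215,443)])
rim=o([(75,310),(82,245),(105,185),(525,250),(530,310),(520,370),(490,435),(440,485),(380,518),(300,531),(230,518),(165,478),(120,430),(88,370)])
D=world(p,disc,.01)[:,:2];Rm=world(p,rim,.036)[:,:2]
print('disc',fit(D,.026),fit(D)); print('rim',fit(Rm))
E
python3 m.py; python3 - <<'E'
from h import *
p=dict(np.load('w.npz'))
o=lambda c:(np.array(c,float)+.5)/6-.5+[220,125]
# opening corners on plate top, long edge, slot
c=world(p,o([(127,125),(477,120),(478,460)]),.022)[:,:2]; print(c, 'mid of diag',(c[0]+c[2])/2)
e=world(p,np.array([(103,178),(460,166)])/1.4,.022)[:,:2]; d=e[1]-e[0]; print('edge',np.degrees(np.arctan2(d[1],d[0])))
b=world(p,np.array([(183,317),(400,317)])/1.4,.022); 
print('slot',world(p,np.array([(134,240),(166,261)])/1.4,.022))
E
```

```text
disc (array([ 0.5261, -0.1044]), np.float64(0.0005)) (array([ 0.5261, -0.1043,  0.0259]), np.float64(0.0006))
rim (array([ 0.5284, -0.1008,  0.0307]), np.float64(0.0005))
[[ 0.52854331 -0.06663964]
 [ 0.56231467 -0.10155289]
 [ 0.52724968 -0.13567654]] mid of diag [ 0.5278965  -0.10115809]
edge -45.390758711254065
slot [[ 0.42524105  0.01195301  0.022     ]
 [ 0.42839406 -0.01105242  0.022     ]]
```

The close-up puts the dish rim centre at (0.5284, −0.1008) and the window at (0.5261, −0.1044). That is 4.2 mm short along the arc and −0.9 mm radially, so one more small nudge of about 1.7° is needed.

>>> arm_command(
  xyz=[
    [2.1, 4.8, 0],
    [2.1, 4.9, 0],
    [0.3, 0.3, -2],
    [0, 0, -3],
    [0, 0, -3],
    [0, 0, -2],
    [0, 0, 0],
    [0, 0, 0],
  ],
  turn=[
    [0, 0, 0],
    [0, 0, 0],
    [0, 0, 0],
    [0, 0, 0],
    [0, 0, 0],
    [0, 0, 0],
    [0, 0, 0],
    [0, 0, 0],
  ],
)

```text
t: 9.3
tool_pos: [0.5622, -0.0248, 0.2037]
orientation: [2.916, 1.166, 0.002]
force: [0.7, 0.5, -0.3]
opening: 0.0001
```

>>> arm_command(
  xyz=[
    [-0.6, -0.64, -0.1],
    [-0.6, -0.64, 0],
    [-0.23, -0.25, 0],
    [-0.23, -0.25, 0],
    [-0.23, -0.24, 0],
    [0, 0, 0],
    [0, 0, 0],
  ],
  turn=[
    [0, 0, 0],
    [0, 0, 0],
    [0, 0, 0],
    [0, 0, 0],
    [0, 0, 0],
    [0, 0, 0],
    [0, 0, 0],
  ],
)

```text
t: 10.18
tool_pos: [0.5428, -0.0448, 0.2016]
orientation: [-2.917, -1.166, 0.001]
force: [0.3, 0.8, -0.4]
opening: 0.0005
```

>>> arm_command(
  xyz=[
    [0.5, 0.5, 0],
    [1.5, 1.5, 0],
    [0, 0, 4],
    [0, 0, 4],
    [-2.0, -4.0, 2],
    [-2.2, -5.0, 0],
    [0, 0, 0],
    [0, 0, 0],
  ],
  turn=[
    [0, 0, 0],
    [0, 0, 0],
    [0, 0, 0],
    [0, 0, 0],
    [0, 0, 0],
    [0, 0, 0],
    [0, 0, 0],
    [0, 0, 0],
  ],
)

```text
t: 11.18
tool_pos: [0.521, -0.1146, 0.3016]
orientation: [-2.917, -1.165, -0.0]
force: [0.4, 0.1, -0.3]
opening: 0.0005
```

```bash
python3 - <<'E'
from h import *
st(); p=read_camera('wrist'); np.savez('w.npz',**{k:np.array(v) for k,v in p.items()})
u=pix(p,[[.5266,-.1040,.03]])[0].astype(int); x0,y0=u-[52,52]; print('crop0',x0,y0)
c=p['frame'][y0:y0+100,x0:x0+105][...,::-1].astype(float)
c=np.clip((c-90)*1.9,0,255).astype('uint8')
cv2.imwrite('pics/w7c.png',cv2.resize(c,None,fx=6,fy=6,interpolation=cv2.INTER_CUBIC))
E
```

```text
t 11.18 tcp [ 0.521  -0.1146  0.3016] yaw_y -46.5 z [ 0.     0.001 -1.   ] F [ 0.4  0.1 -0.3] op 0.0 q [-0.31  0.02  1.79  0.    1.33  0.5 ]
crop0 228 142
```

View pics/w7c.png

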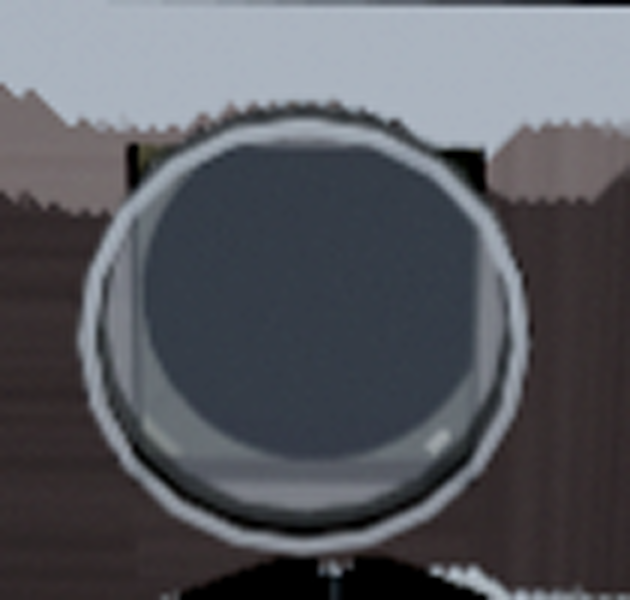

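```bash
sed -i 's/^o=.*/o=lambda c:(np.array(c,float)+.5)\/6-.5+[228,142]/; s/^disc=.*/disc=o([(145,290),(152,245),(170,205),(195,172),(220,153),(155,350),(180,397),(215,430),(260,453),(310,461),(360,454),(410,430),(445,395),(468,360)])/; s/^rim=.*/rim=o([(78,335),(86,275),(108,220),(500,220),(522,275),(529,335),(518,395),(490,455),(445,505),(380,540),(305,554),(230,542),(165,506),(120,460),(90,398)])/' m.py; python3 m.py; python3 - <<'E'
from h import *
p=dict(np.load('w.npz')); z=depthpts(p,[[228+18,142+15+50],[228+92,142+60],[228+50,142+10]]); print(z.round(4))
e=world(p,[[228+131/6,142+148/6],[228+485/6,142+150/6]],.022)[:,:2]; d=e[1]-e[0]; print('opening edge ang',np.degrees(np.arctan2(d[1],d[0])),np.linalg.norm(d))
E
```

```text
disc (array([ 0.5255, -0.1049]), np.float64(0.001)) (array([ 0.525 , -0.1048,  0.0255]), np.float64(0.0003))
rim (array([ 0.5246, -0.1039,  0.0309]), np.float64(0.0004))
[[ 0.4995 -0.0902  0.0315]
 [ 0.5445 -0.1346  0.0229]
 [ 0.5507 -0.0788  0.0223]]
opening edge ang -46.80856992659385 0.04974500156209181
```

```bash
python3 - <<'E'
from h import *
st(); p=read_camera('top')
for m in spotter.masks_of(p,'spare')[:1]: print('spare',m['confidence'],m['centre'])
robot.close_job()
E
```

```text
t 11.22 tcp [ 0.5212 -0.1141  0.3015] yaw_y -46.4 z [-0.     0.001 -1.   ] F [ 0.7  0.7 -0.1] op 0.001 q [-0.31  0.03  1.79  0.    1.33  0.5 ]
spare 0.67 [227.9, 123.4]
the job is handed in; nothing more can be done
```

I pushed the aluminium carrier by its left edge with closed fingers, about 61° clockwise round the pin. One small corrective nudge followed a close look, and I handed the job in at about 11.2 s.

- **Centring:** the last wrist view put the dish about 1 mm from the window centre. It was on centre along the arc and about 1 mm short toward the pin. I left that, because it is within the 2 mm calibration.
- **Lying flat:** two points on the plate read 22–23 mm above the counter, against 22 mm expected, so it is flat. I saw no sign of it coming off the pin. I did not take a second picture to check for stillness.
- **Robot clear:** at hand-in the fingertips stood about 11 cm above the counter, touching nothing. The force readings after each move stayed around 1 N or less.
- **Spare carrier:** it was found where it started, within about 1 pixel. The yellow look-alikes were not touched.

No final check failed. Before the last nudge the wrist view showed the dish 4.2 mm short along the arc. The top camera gave about 3 mm in the same direction.

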